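# Fit a tablet rotor onto its drive by feel

### The arm

A 6-joint arm with a two-finger parallel gripper is mounted at the origin on a cart in front of the work surface, level with it; the furniture and walls round the work are solid. World frame = base frame: x ahead of the robot, y to its left, z up, the work surface at z = 0. Lengths are in mm, angles in rad, forces in N, time in s.
With the tool pointing down it reaches from about 275 to 1000 mm from the base axis. Payload 8.4 kg.
Tool frame: the origin (TCP) lies between the finger pads; the fingertips stand 22 mm ahead of it and the grasp point (between the pads) lies 3 mm ahead of it; z points along the fingers, y is the line along which they close (so a half turn about z gives the same grasp; the last joint's range is limited). The gripper opens to 85 mm and grips with 20 to 120 N. Pads are 22 mm wide; open, the fingers measure 114 mm over their backs; the gripper's body (76 mm by 85 mm) begins 54 mm behind the grasp point. The pads swing forward as they close: fully open they stand 13 mm farther back than shut.
Start: joints at [1.138, 0.353, 1.633, -0, 1.155, -0.002], TCP at [260.998, 567.898, 227.681] pointing down, gripper open.
Joint ranges: [-2.63, 2.63], [-0.92, 2.1], [0.06, 2.66], [-1.3, 4.44], [0, 2.69], [-3.02, 3.02]. Speed limits (rad/s): [2.22, 2.22, 2.79, 3.14, 3.14, 3.14].

### API

Orientations are given as [roll, pitch, yaw] about the fixed x, y, z axes, in that order (R = Rz(yaw) Ry(pitch) Rx(roll)).
In Python, from rig import r, grab_frame gives the robot as it stands.
- The arm moves only by the shell command python3 -m inch 'ROWS' [FORCE]. ROWS is JSON, a list of rows, each a list of 7 numbers: the turn, a rotation vector about the tool's x, y, z as a fraction of full scale, then the shift along the tool's x, y, z as a fraction of full scale, then the closure, from 0 (fully open) to 1 (shut). In form: [[rx, ry, rz, dx, dy, dz, fingers], ...]. A call has 1 to 8 rows; each row shifts and turns the commanded pose from where the row before left it, along the tool's axes as they then stand; what a row does not reach is not made up. Full scale, the value 1, is 2.5 cm for a shift and pi rad for a turn. A row lasts 1/12 s, in which the tool goes at most 41.7 mm and 7.16 degrees, less where a joint would pass 70% of its speed; a pose out of reach is approached as far as the arm can. A call with a number of a shift or a turn outside -1 to 1 is refused whole. A call with a gripper value outside its range is refused whole. The fingers move at their own pace and stop on an object; FORCE is the grip in N (left out, the last holds). Time passes only in rows, so rows that do not move let the fingers close. It gives the time, the measured TCP pose, the force, the opening and the grip force at its end, in the units of the state.
- r.sense(): the state, without advancing time (a new reading comes with each control period).
- grab_frame(name): name is "scene" or "top" or "wrist"; returns a dict with "pixels" (400x640x3 uint8, red, green, blue), "z_map" (400x640 float32, mm along the optical axis (not along the pixel's ray), 0 where there is no reading), "vertical_fov" (degrees; the focal length in pixels is half the picture's height over the tangent of half this angle, whatever the lens; pixels are square), "cx", "cy" (the principal point, pixels), "cam_to_world" (4x4, takes a point from camera to world coordinates). Camera axes: x right, y down, z forward; pixel columns grow to the right and rows downward; lengths in mm; the calibration is good to about 2 mm. A picture is of the moment at which its call begins.
- r.sign_off(): hands the job in; it is judged then, once.
The state is a dict: "clock": time; "qpos": joint angles; "qvel": joint speeds; "joint_efforts": joint torques, N m; "eef_pos": TCP position; "tcp_rot": TCP orientation; "contact_force": force on the tool from outside, world axes, zero at the start; "wrist_torque": the same for the moment, N m; "opening": opening from 0.0 (shut) to 1.0 (fully open); "grasp_force": force on a finger pad.
Only numpy, scipy, OpenCV 4.12 (cv2) and the standard library are available. Lean on these libraries where they do the work, as an engineer would, in place of code of your own. Each camera call takes 0.05 s, during which the arm holds its last target. There are 200 camera calls.

### The job

Fit the loose white tablet rotor with the blue grip bar onto the tablet counter: set it into the round well and, pressing only lightly, turn it until its slot finds the driving dog and it drops fully home. Then turn it together with the stiff drive until the blue bar is in line with the two red marks on the well's rim, and let go. Never force it, and leave the other things on the table where they are.

Things in the scene. Friction and masses are not known exactly. Their poses are not given: they have to be found in the camera images.
- rotor: Loose tablet rotor, 95 to 160 g, 78 mm tall, upright. Origin: centre of its underside; z up its axis, x along its slot and its grip bar. White slotted foot, 0 to 14 mm up, within a 38 mm circle; the slot, 10.6 mm wide, 14 mm deep, runs right across it along x and is open below and at both ends. White round flange, 50 mm diameter, 14 to 29 mm up, lower edge tapered. Half a turn gives the same fit.
- rotor_grip (a point): Centre of the rotor's blue upright grip bar, 66 mm above its underside, where to grip it. The bar is 40 mm long (x), 14 mm thick (y), and reaches from 28 to 78 mm above the underside. Axes as the rotor's.
- drive_unit: Tablet counter, fixed to the table: grey base 165 x 112 x 22 mm, black key panel 36 mm high at its +x end, aluminium turret 68 mm outer diameter with the well in it. Origin: on the well's axis at table height; z up; x runs along the line of the two red marks on the turret's rim. More than 25 N between rotor and unit damages it; a sudden knock counts.
- well (a point): Centre of the well's flat floor, 24 mm above the table; axes as the unit's. A brass dog stands here on the axis: a bar 8 mm wide, 30 mm long, rounded top 8 to 13 mm above the floor (not known closer). It points somewhere 0.40 to 1.15 rad anticlockwise (from above) of the red marks (+x); find it by feel. It turns stiffly (0.06 N m): a push of 2 to 5 N does not drag it along, a harder one may.
- well_rim (a point): Centre of the well's mouth, 62 mm above the table; axes as the unit's; the well is 52 mm wide and 38 mm deep. Fully home, the rotor's underside lies on the well's floor and its bar's top is 102 mm above the table, the flange 9 mm below the rim; off the slot it stands 8 to 13 mm higher on the dog. A slot only partly on the dog can bind: rock it a little.
- stapler: Red and black stapler, 140 x 38 x 58 mm, bystander, origin at the centre of its underside.
- amber_bottle: Amber bottle with dark stopper, 57 mm diameter, 100 mm tall, bystander, origin at the centre of its underside.
- vial: White and green capsule vial, 31 mm diameter, 62 mm tall, bystander, origin at the centre of its underside.
- tablet_cutter: Blue tablet cutter, 87 x 41 x 26 mm, bystander, origin at the centre of its underside.
Things that resemble listed ones, but are neither listed nor needed, are in the scene too. Leave any green look-alike of the rotor alone.

How it is judged:
By the outcome, as a careful person would: the job done as asked, in the order asked, and still so for the second after the job is handed in, with the robot touching nothing.
It also fails if it takes over 72 s, if anything falls off the work surface, if the arm or the gripper's body presses on something with over 40 N, if the wrist force passes 120 N, or if a joint passes its speed limit or range.

## Working session

There is one attempt and no reset: what is moved stays moved. The work goes in short steps, Python scripts to look and compute and a shell command to move; the robot and the scene stay as the last step left them, time stands still between calls to the robot, and variables do not carry over. Pictures are saved under pics/ and viewed, at most 10 in all, crops included, and the job is handed in when it is done.

```bash
ls; mkdir -p pics
cat > h.py <<'E'
import numpy as np,cv2
from rig import r,grab_frame
def grab(n,save):
    f=grab_frame(n); np.savez('/tmp/'+n+'.npz',**f); cv2.imwrite('pics/'+save,f['pixels'][:,:,::-1]); return f
def load(n): return dict(np.load('/tmp/'+n+'.npz'))
def cloud(f):
    h,w=f['z_map'].shape; F=h/2/np.tan(np.radians(float(f['vertical_fov']))/2)
    v,u=np.mgrid[:h,:w]; z=f['z_map']
    p=np.stack([(u-f['cx'])*z/F,(v-f['cy'])*z/F,z],-1)
    M=np.array(f['cam_to_world']); return p@M[:3,:3].T+M[:3,3]
E
python3 - <<'E'
from h import *
grab('top','top1.png');grab('scene','scene1.png')
print(r.sense())
E
```

```text
pics
{'clock': 0.1, 'qpos': array([ 1.13758569e+00,  3.53636011e-01,  1.63403889e+00,  5.91920184e-06,
        1.15518517e+00, -2.40130892e-03]), 'qvel': array([-0.00093958,  0.00016391, -0.00196612, -0.00024263, -0.00065882,
        0.00012602]), 'joint_efforts': array([-5.06989618e-04, -6.06351542e+01, -3.42815709e+01, -2.39701503e-04,
        4.06358638e-03,  4.86945601e-05]), 'eef_pos': array([260.82747467, 567.51351253, 227.01000531]), 'tcp_rot': array([-3.14032526e+00, -8.45569492e-06,  2.71078093e+00]), 'contact_force': array([-1.1390258 ,  0.21931992,  0.06070407]), 'wrist_torque': array([ 0.02175799, -0.01026684,  0.02126791]), 'grasp_force': 0.0, 'opening': 1.0020202130041762}
```

View pics/top1.png

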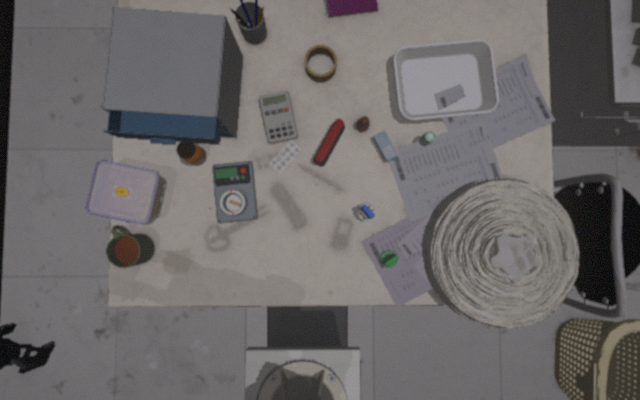

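View pics/scene1.png

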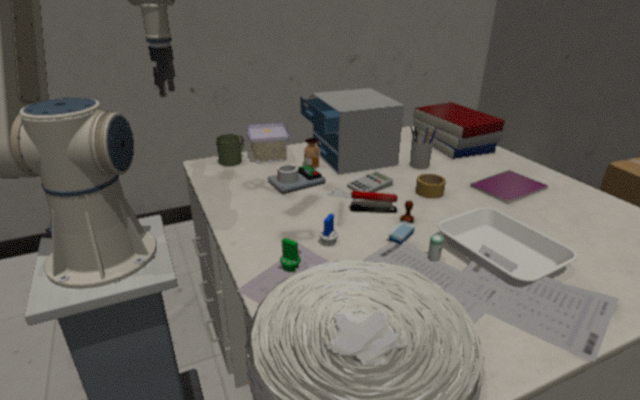

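The top view shows the blue-barred white rotor at about (363,212), a green look-alike at (388,260), and the counter at (235,190) with its well at (232,203). The scene view agrees: rotor at (328,230), green one at (290,255).

Run:
```python
from h import *
f=load('top');P=cloud(f)
for n,u,v in [('rotor',363,212),('well',232,203),('panel',232,173),('green',388,260),('cutter',386,145),('tbl',320,280)]:
    print(n,P[v,u].round())
px=f['pixels'].astype(int)
def near(m,u,v,R):
    yy,xx=np.nonzero(m); k=(abs(xx-u)<R)&(abs(yy-v)<R); return yy[k],xx[k]
b=(px[...,2]>px[...,0]+40)
y,x=near(b,363,212,16); q=P[y,x]; q=q[q[:,2]>55]; print('bar',len(q),q.mean(0),q.max(0)); 
c=q[:,:2]-q[:,:2].mean(0); w,V=np.linalg.eigh(c.T@c); print(w,V[:,1],np.arctan2(V[1,1],V[0,1]))
y,x=near(P[...,2]>52,232,203,18); q=P[y,x]; q=q[(q[:,2]<75)]; print('turret',len(q),q.mean(0),q.min(0),q.max(0))
M=(px[...,0]>px[...,1]+35);y,x=near(M,232,203,18);print('red',list(zip(x,y)),P[y,x].round())
im=f['pixels'][:,:,::-1]
a=cv2.resize(im[185:235,340:400],(480,400),interpolation=cv2.INTER_CUBIC);b=cv2.resize(im[158:226,206:264],(341,400),interpolation=cv2.INTER_CUBIC)
cv2.imwrite('pics/crop1.png',np.hstack([a[:,:440],b]))
```

```text
rotor [ 529. -166.   33.]
well [554. 193.  34.]
panel [636. 193.  37.]
green [ 402. -226.   74.]
cutter [ 718. -233.   22.]
tbl [340. -48.  -1.]
bar 73 [ 530.12560919 -173.74244331   76.72059109] [ 546.65084469 -160.40699342   82.94224947]
[1093.42860483 7902.0050017 ] [-0.78017313 -0.62556366] -2.4657388513750162
turret 240 [554.16025832 186.51716278  60.16362977] [520.72694354 153.23268284  52.10438921] [587.46312686 219.54471732  66.69964247]
red [(np.int64(231), np.int64(190)), (np.int64(231), np.int64(191)), (np.int64(231), np.int64(192)), (np.int64(233), np.int64(214))] [[587. 189.  64.]
 [585. 190.  61.]
 [582. 189.  63.]
 [523. 184.  62.]]
```

View pics/crop1.png

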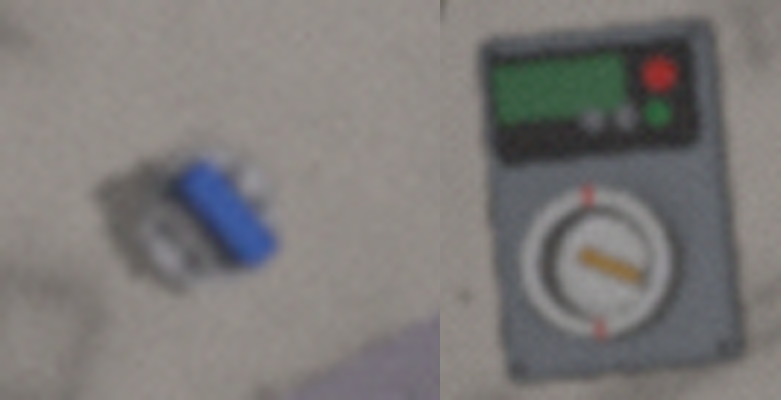

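The crop confirms it: the blue-barred rotor at top-view pixel (363,212) is white-footed and loose, so it is the one. The green one at (388,260) is the decoy. The well is empty, its dog points about 1.2 rad in world axes, and the red marks lie at about 0.085 rad. Next I move above the rotor.

```bash
python3 -m inch '[[0,0,0,-0.5,-0.5,0,0],[0,0,0,-1,-1,0,0],[0,0,0,-1,-1,0,0],[0,0,0,-1,-1,0,0],[0,0,0,-1,-1,0,0],[0,0,0,-1,-1,0,0],[0,0,0,-1,-1,0,0],[0,0,0,-1,-1,0,0]]' 40; python3 -m inch '[[0,0,0,-1,-1,0,0],[0,0,0,-1,-1,0,0],[0,0,0,-1,-1,0,0],[0,0,0,-1,-1,0,0],[0,0,0,-1,-1,0,0],[0,0,0,-1,-1,0,0],[0,0,0,-1,-1,0,0],[0,0,0,-1,-1,0,0]]'; python3 -m inch '[[0,0,0,-1,-1,0,0],[0,0,0,-1,-1,0,0],[0,0,0,-1,-1,0,0],[0,0,0,-0.5,-0.5,0,0],[0,0,0.039,0,0,0,0],[0,0,0.039,0,0,0,0],[0,0,0.039,0,0,0,0],[0,0,0.039,0,0,0,0]]'; python3 -m inch '[[0,0,0.039,0,0,0,0],[0,0,0.039,0,0,0,0],[0,0,0.039,0,0,0,0],[0,0,0.039,0,0,0,0],[0,0,0.039,0,0,0,0],[0,0,0.039,0,0,0,0],[0,0,0.039,0,0,0,0],[0,0,0.039,0,0,0,0]]'; python3 -m inch '[[0,0,0.039,0,0,0,0],[0,0,0.039,0,0,0,0],[0,0,0.039,0,0,0,0],[0,0,0.039,0,0,0,0],[0,0,0.023,0,0,0,0],[0,0,0,0,0,0,0]]'
```

```text
clock: 0.77
eef_pos: [353.1, 317.5, 227.5]
tcp_rot: [-3.141, -0.0, 2.711]
contact_force: [0.3, 0.1, -0.5]
opening: 1.001
grasp_force: 0.0
clock: 1.43
eef_pos: [451.3, 52.2, 227.6]
tcp_rot: [3.142, -0.0, 2.711]
contact_force: [0.6, 0.0, -0.5]
opening: 1.0
grasp_force: 0.0
clock: 2.1
eef_pos: [494.0, -62.3, 227.3]
tcp_rot: [-3.141, -0.001, 2.214]
contact_force: [-0.5, -0.5, 0.6]
opening: 1.002
grasp_force: 0.0
clock: 2.77
eef_pos: [494.0, -62.0, 227.4]
tcp_rot: [-3.141, 0.0, 1.234]
contact_force: [-0.4, -0.0, 0.1]
opening: 1.004
grasp_force: 0.0
clock: 3.27
eef_pos: [494.0, -62.0, 227.4]
tcp_rot: [-3.141, 0.0, 0.675]
contact_force: [-0.9, -0.3, -0.3]
opening: 0.996
grasp_force: 0.0
```

```bash
python3 -m inch '[[0,0,0,-0.4,1,0,0],[0,0,0,-0.4,1,0,0],[0,0,0,-0.4,1,0,0],[0,0,0,-0.45,1,0,0],[0,0,0,0,0.36,0,0],[0,0,0,0,0,0,0],[0,0,0,0,0,0,0]]'
python3 - <<'E'
from h import *
f=grab('wrist','w1.png');P=cloud(f);px=f['pixels'].astype(int)
m=(px[...,2]>px[...,0]+40)&(P[...,2]>70)&(P[...,2]<90)&(f['z_map']>0)&(abs(P[...,0]-530)<50)&(abs(P[...,1]+173)<50)
q=P[m];print(len(q),q.mean(0),np.median(q[:,2]))
rc=cv2.minAreaRect(q[:,:2].astype(np.float32));print(rc);c=q[:,:2]-q[:,:2].mean(0);w,V=np.linalg.eigh(c.T@c);print(np.arctan2(V[1,1],V[0,1]))
print(r.sense()['eef_pos'],r.sense()['tcp_rot'])
E
```

```text
clock: 3.85
eef_pos: [530.2, -172.5, 227.2]
tcp_rot: [-3.14, 0.0, 0.679]
contact_force: [-0.2, -1.3, 0.0]
opening: 0.999
grasp_force: 0.0
569 [ 532.12772721 -174.68017028   77.55162443] 77.71483751794153
((531.1958618164062, -175.07164001464844), (39.370140075683594, 13.498857498168945), 39.14790344238281)
-2.4461587380590823
[ 529.9812737  -171.98189713  227.32087434] [-3.14038534e+00  3.02470979e-04  6.79145683e-01]
```

View pics/w1.png

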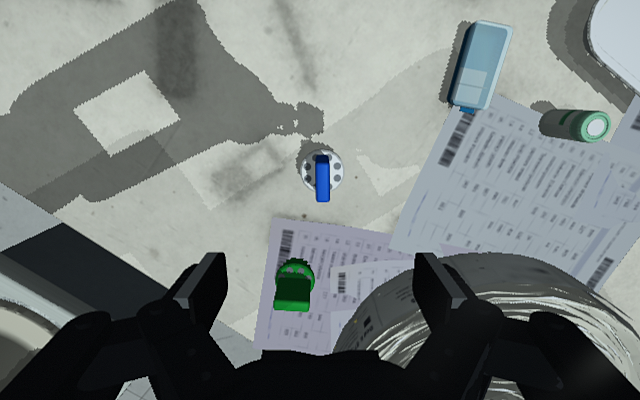

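The wrist view shows the white-footed, blue-barred rotor at (322,177), with the green decoy well clear at (294,287). I correct by about 3 mm, descend and grip.

```bash
python3 -m inch '[[0,0,-0.004,-0.04,0.13,0.8,0],[0,0,0,0,0,1,0],[0,0,0,0,0,1,0],[0,0,0,0,0,1,0],[0,0,0,0,0,1,0],[0,0,0,0,0,0.8,0],[0,0,0,0,0,0.5,0],[0,0,0,0,0,0.22,0]]' 40; python3 -m inch '[[0,0,0,0,0,0,0],[0,0,0,0,0,0,1],[0,0,0,0,0,0,1],[0,0,0,0,0,0,1],[0,0,0,0,0,0,1],[0,0,0,0,0,0,1],[0,0,0,0,0,0,1],[0,0,0,0,0,0,1]]' 40
```

```text
clock: 4.57
eef_pos: [530.1, -174.1, 67.8]
tcp_rot: [-3.139, 0.002, 0.693]
contact_force: [0.1, -0.3, 0.3]
opening: 1.003
grasp_force: 0.0
clock: 5.23
eef_pos: [532.0, -176.0, 70.2]
tcp_rot: [3.141, -0.0, 0.691]
contact_force: [-0.5, 1.3, 4.8]
opening: 0.145
grasp_force: 39.1
```

```bash
python3 -m inch '[[0,0,0,0,0,-0.2,1],[0,0,0,0,0,-0.5,1],[0,0,0,0,0,-0.8,1],[0,0,0,0,0,-1,1],[0,0,0,0,0,-1,1],[0,0,0,0,0,-1,1],[0,0,0,0,0,-0.5,1],[0,0,0,0,0,0,1]]'
python3 - <<'E'
from h import *
s=r.sense();print(s['eef_pos'],s['tcp_rot'],s['contact_force'])
f=load('top');P=cloud(f);px=f['pixels'].astype(int)
# refine turret: fit circle on rim points, x-axis by base rectangle
m=(abs(P[...,2]-62)<5)&(np.hypot(P[...,0]-554,P[...,1]-187)<45);q=P[m][:,:2]
print(cv2.minEnclosingCircle(q.astype(np.float32)),len(q))
m=(P[...,2]>12)&(P[...,2]<30)&(abs(P[...,0]-590)<110)&(abs(P[...,1]-190)<75);q=P[m][:,:2].astype(np.float32);print(cv2.minAreaRect(q))
E
```

```text
clock: 5.9
eef_pos: [533.4, -176.6, 198.0]
tcp_rot: [3.137, -0.003, 0.691]
contact_force: [1.8, -0.7, -1.6]
opening: 0.14
grasp_force: 39.2
[ 533.44040732 -176.60011588  197.98920475] [ 3.13710652e+00 -2.74459599e-03  6.90678909e-01] [ 1.81892298 -0.69699491 -1.55409666]
((554.4793090820312, 186.8331298828125), 33.850955963134766) 210
((586.4967651367188, 190.41824340820312), (165.6309356689453, 112.6889877319336), 5.785847187042236)
```

```bash
python3 -m inch '[[0,0,0,0.5,-0.5,0,1],[0,0,0,0.8,-0.9,0,1],[0,0,0,1,-1,0,1],[0,0,0,1,-1,0,1],[0,0,0,1,-1,0,1],[0,0,0,1,-1,0,1],[0,0,0,1,-1,0,1],[0,0,0,0.7,-0.7,0,1]]'; python3 -m inch '[[0,0,-0.039,0.2,-0.4,0,1],[0,0,-0.039,0,0,0,1],[0,0,-0.039,0,0,0,1],[0,0,-0.039,0,0,0,1],[0,0,0,0,0,0,1],[0,0,0,0,0,0,1]]'
python3 - <<'E'
from h import *
f=grab('wrist','w2.png');P=cloud(f);px=f['pixels'].astype(int)
s=r.sense();print(s['eef_pos'],s['tcp_rot'],s['contact_force'],s['wrist_torque'])
m=(abs(P[...,2]-62)<3)&(np.hypot(P[...,0]-554,P[...,1]-187)<45);q=P[m][:,:2]
if len(q)>5: print(cv2.minEnclosingCircle(q.astype(np.float32)),len(q))
n=(px[...,0]>px[...,1]+60)&m; print(n.sum(),P[n].round()[::3])
E
```

```text
clock: 6.57
eef_pos: [552.8, 74.9, 193.4]
tcp_rot: [-3.14, 0.001, 0.691]
contact_force: [0.4, 0.2, -0.9]
opening: 0.143
grasp_force: 39.2
clock: 7.07
eef_pos: [550.4, 83.1, 193.7]
tcp_rot: [-3.14, 0.001, 1.177]
contact_force: [0.2, 0.3, -1.0]
opening: 0.137
grasp_force: 39.2
[550.55883134  83.08430621 193.88822234] [-3.14049884e+00  6.92038826e-04  1.17636806e+00] [-0.25257682  0.98490575 -1.09435153] [ 0.0456646  -0.00398259  0.01464834]
((555.7388916015625, 187.1475830078125), 34.54832458496094) 2411
75 [[590. 191.  62.]
 [589. 190.  64.]
 [587. 190.  62.]
 [590. 189.  63.]
 [587. 190.  63.]
 [589. 189.  62.]
 [584. 190.  64.]
 [586. 189.  63.]
 [582. 190.  63.]
 [585. 189.  64.]
 [587. 188.  63.]
 [584. 189.  64.]
 [583. 188.  62.]
 [529. 184.  63.]
 [528. 184.  62.]
 [525. 184.  64.]
 [527. 183.  62.]
 [530. 182.  63.]
 [525. 183.  64.]
 [527. 183.  62.]
 [522. 184.  62.]
 [524. 183.  64.]
 [526. 182.  61.]
 [523. 182.  62.]
 [522. 182.  61.]]
```

View pics/w2.png

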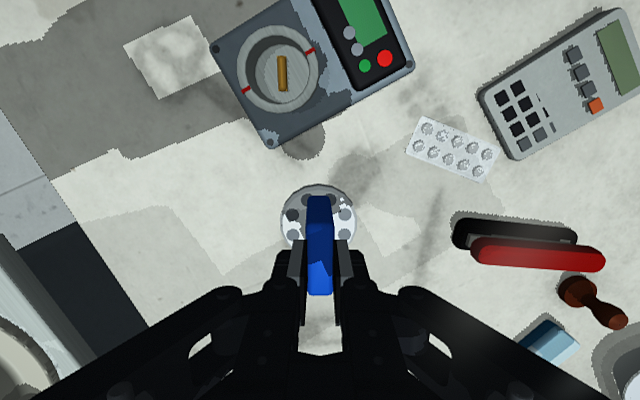

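The wrist view shows the dog (brass, about (282,75)) nearly parallel to the held bar, and the red marks at (247,90) and (309,51). I'll measure the dog, the well, and where the rotor sits in the grip.

Run:
```python
from h import *
f=load('wrist');P=cloud(f);px=f['pixels'].astype(int)
R=px[...,0];B=px[...,2];d=np.hypot(P[...,0]-555.5,P[...,1]-187)
n=(R>B+40)&(d<22)&(P[...,2]>25)&(P[...,2]<45);q=P[n];print('dog',len(q),q.mean(0),np.percentile(q[:,2],[5,50,95]))
c=q[:,:2]-q[:,:2].mean(0);w,V=np.linalg.eigh(c.T@c);print(np.arctan2(V[1,1],V[0,1])%np.pi, cv2.minAreaRect(q[:,:2].astype(np.float32)))
# circle fit of rim outer & inner
m=(abs(P[...,2]-62)<2.5)&(d<45);q=P[m][:,:2];a=np.arctan2(*(q-[555.5,187]).T[::-1]);
from scipy.optimize import least_squares as ls
for nm,pick in(('out',np.argmax),('in',np.argmin)):
    e=[]
    for k in np.linspace(-np.pi,np.pi,49)[:-1]:
        s=q[(a>=k)&(a<k+.131)]
        if len(s)>5:e.append(s[pick(np.hypot(*(s-[555.5,187]).T))])
    e=np.array(e);print(nm,len(e),ls(lambda p:np.hypot(*(e-p[:2]).T)-p[2],[555,187,30],loss='soft_l1').x)
n=(R>px[...,1]+60)&m;q=P[n];hi=q[q[:,0]>555].mean(0);lo=q[q[:,0]<555].mean(0);print(hi,lo,np.arctan2(hi[1]-lo[1],hi[0]-lo[0]))
b=(B>R+40)&(np.hypot(P[...,0]-550,P[...,1]-83)<40)&(P[...,2]>100);q=P[b];t=np.percentile(q[:,2],98);q=q[q[:,2]>t-4];print('bar',t,len(q),cv2.minAreaRect(q[:,:2].astype(np.float32)))
g=(abs(R-B)<25)&(R>110)&(P[...,2]>140)&(P[...,2]<158)&(np.hypot(P[...,0]-550,P[...,1]-83)<40);q=P[g];print('flange',len(q),np.percentile(q[:,2],[50,90]),ls(lambda p:np.maximum(np.hypot(*(q[:,:2]-p).T)-25,0),[550,83]).x,q.min(0),q.max(0))
```

```text
dog 307 [556.3385365  185.9744353   33.39993119] [30.15273951 33.72698492 35.31012194]
1.188542352439681 ((555.9199829101562, 186.2945556640625), (29.143646240234375, 8.053133010864258), 68.27896118164062)
out 48 [555.94190263 186.43274379  33.59360074]
in 48 [555.96044957 186.32769395  25.81521341]
[586.07628141 189.33492116  62.93895051] [525.71054275 182.99028846  62.73806863] 0.10471873774167975
bar 202.77219390530374 1900 ((550.5499267578125, 82.89639282226562), (39.776973724365234, 13.341431617736816), 66.45262145996094)
flange 1859 [152.71701321 153.66154239] [549.48154169  82.83430116] [524.55731042  61.34037517 144.26481151] [574.03718157 107.69571521 155.22494359]
```

```bash
python3 -m inch '[[0,0,-0.007,0.5,-0.18,0,1],[0,0,0,0.9,-0.32,0,1],[0,0,0,0.9,-0.32,0,1],[0,0,0,0.8,-0.28,0,1],[0,0,0,0.5,-0.18,0,1],[0,0,0,0.3,-0.11,0,1],[0,0,0,0,0,0,1],[0,0,0,0,0,0,1]]';  python3 -m inch '[[0,0,0,0,0,0.4,1],[0,0,0,0,0,0.6,1],[0,0,0,0,0,0.6,1],[0,0,0,0,0,0.4,1],[0,0,0,0,0,0.1,1],[0,0,0,0,0,0,1],[0,0,0,0,0,0,1]]'
python3 - <<'E'
from h import *
f=grab('wrist','w3.png');P=cloud(f);px=f['pixels'].astype(int)
s=r.sense();print(s['eef_pos'],s['tcp_rot'],s['contact_force'],s['wrist_torque'])
R=px[...,0];B=px[...,2]
b=(B>R+40)&(np.hypot(P[...,0]-556,P[...,1]-186)<40)&(P[...,2]>100);q=P[b];t=np.percentile(q[:,2],98);q=q[q[:,2]>t-4];print('bar',t,len(q),cv2.minAreaRect(q[:,:2].astype(np.float32)))
E
```

```text
clock: 7.78
eef_pos: [553.8, 186.5, 194.5]
tcp_rot: [-3.141, 0.001, 1.203]
contact_force: [0.6, 0.5, -0.2]
opening: 0.146
grasp_force: 39.2
clock: 8.37
eef_pos: [554.3, 186.4, 142.4]
tcp_rot: [3.141, -0.0, 1.202]
contact_force: [-0.2, -0.2, -1.0]
opening: 0.142
grasp_force: 39.2
[554.45711263 186.592972   142.73552103] [ 3.14093331e+00 -5.02597142e-04  1.20248966e+00] [-0.5166212  0.5681154 -1.1505771] [ 0.01706874  0.042971   -0.03672826]
bar 151.56130694680255 1896 ((554.4374389648438, 186.31105041503906), (39.272682189941406, 13.346949577331543), 67.97724914550781)
```

View pics/w3.png

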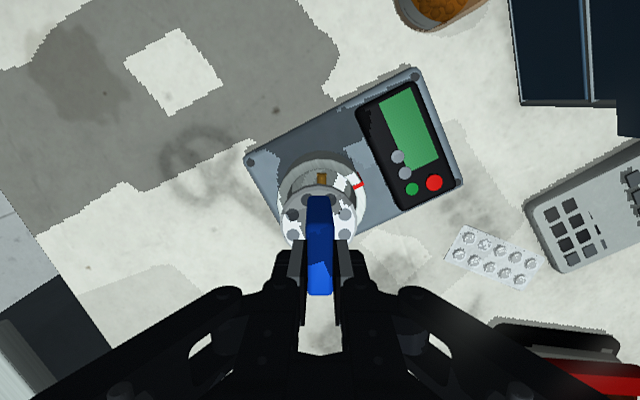

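The rotor hangs over the well (bar at (318,240), dog just ahead of it), about 1.5 mm off in x. I correct that and lower it so the foot enters the mouth.

```bash
python3 -m inch '[[0,0,0,0.02,0.056,0,1],[0,0,0,0,0,0.2,1],[0,0,0,0,0,0.3,1],[0,0,0,0,0,0.3,1],[0,0,0,0,0,0.1,1],[0,0,0,0,0,0,1],[0,0,0,0,0,0,1]]';  python3 -m inch '[[0,0,0,0,0,0.04,1],[0,0,0,0,0,0.04,1],[0,0,0,0,0,0.04,1],[0,0,0,0,0,0,1]]'; python3 -c "
from h import *
s=r.sense();print(s['eef_pos'],s['contact_force'],s['wrist_torque'])"
```

```text
clock: 9.0
eef_pos: [555.2, 186.6, 119.2]
tcp_rot: [-3.141, 0.001, 1.203]
contact_force: [-0.4, -0.0, -1.7]
opening: 0.144
grasp_force: 39.2
clock: 9.33
eef_pos: [555.5, 186.6, 116.6]
tcp_rot: [3.142, -0.0, 1.203]
contact_force: [0.0, -0.1, -1.0]
opening: 0.145
grasp_force: 39.2
[555.45199103 186.64327856 116.63619121] [ 0.02347333 -0.11765063 -1.04590835] [ 0.03276552  0.01579755 -0.00952363]
```

```bash
python3 -m inch '[[0,0,0,0,0,0.04,1],[0,0,0,0,0,0.04,1],[0,0,0,0,0,0,1]]'; python3 -m inch '[[0,0,0,0,0,0.04,1],[0,0,0,0,0,0.04,1],[0,0,0,0,0,0,1]]'
```

```text
clock: 9.58
eef_pos: [555.4, 186.6, 114.5]
tcp_rot: [-3.141, 0.0, 1.203]
contact_force: [0.4, -0.2, -1.3]
opening: 0.145
grasp_force: 39.2
clock: 9.83
eef_pos: [555.4, 186.6, 112.5]
tcp_rot: [-3.141, 0.0, 1.203]
contact_force: [-0.1, 0.4, -1.1]
opening: 0.147
grasp_force: 39.2
```

```bash
python3 -m inch '[[0,0,0,0,0,0.04,1],[0,0,0,0,0,0.04,1],[0,0,0,0,0,0,1]]'; python3 -m inch '[[0,0,0,0,0,0.04,1],[0,0,0,0,0,0.04,1],[0,0,0,0,0,0,1]]'; python3 -m inch '[[0,0,0,0,0,0.04,1],[0,0,0,0,0,0,1]]'
```

```text
clock: 10.08
eef_pos: [555.8, 186.8, 110.7]
tcp_rot: [3.141, -0.0, 1.203]
contact_force: [1.1, 0.5, -1.0]
opening: 0.142
grasp_force: 39.2
clock: 10.33
eef_pos: [555.7, 186.7, 108.6]
tcp_rot: [3.141, -0.0, 1.203]
contact_force: [2.5, 0.5, -1.1]
opening: 0.143
grasp_force: 39.2
clock: 10.5
eef_pos: [555.7, 186.7, 107.7]
tcp_rot: [3.141, -0.0, 1.203]
contact_force: [2.5, 0.2, -1.5]
opening: 0.143
grasp_force: 39.2
```

```bash
python3 -m inch '[[0,0,0,0.01,0.02,0.02,1],[0,0,0,0,0,0.03,1],[0,0,0,0,0,0,1]]'; python3 -m inch '[[0,0,0,0,0,0.03,1],[0,0,0,0,0,0,1]]'; python3 -m inch '[[0,0,0,0,0,0.03,1],[0,0,0,0,0,0,1]]'; python3 -m inch '[[0,0,0,0,0,0.03,1],[0,0,0,0,0,0,1]]'
```

```text
clock: 10.75
eef_pos: [556.0, 186.7, 106.3]
tcp_rot: [-3.141, 0.0, 1.203]
contact_force: [1.8, -0.6, -1.4]
opening: 0.144
grasp_force: 39.2
clock: 10.92
eef_pos: [556.0, 186.7, 105.6]
tcp_rot: [-3.142, 0.0, 1.203]
contact_force: [1.0, 0.3, -1.2]
opening: 0.143
grasp_force: 39.2
clock: 11.08
eef_pos: [556.0, 186.7, 104.8]
tcp_rot: [-3.142, 0.0, 1.203]
contact_force: [2.1, 0.2, -1.0]
opening: 0.145
grasp_force: 39.2
clock: 11.25
eef_pos: [556.0, 186.7, 104.1]
tcp_rot: [-3.142, 0.0, 1.203]
contact_force: [1.1, -0.2, -1.6]
opening: 0.144
grasp_force: 39.2
```

```bash
python3 -m inch '[[0,0,0,0,0.01,0.03,1],[0,0,0,0,0,0,1]]'; python3 -m inch '[[0,0,0,0,0,0.03,1],[0,0,0,0,0,0,1]]'; python3 -m inch '[[0,0,0,0,0,0.03,1],[0,0,0,0,0,0,1]]'; python3 -m inch '[[0,0,0,0,0,0.03,1],[0,0,0,0,0,0,1]]'
```

```text
clock: 11.42
eef_pos: [556.1, 186.6, 103.3]
tcp_rot: [-3.141, 0.0, 1.203]
contact_force: [2.1, 0.3, -0.9]
opening: 0.146
grasp_force: 39.2
clock: 11.58
eef_pos: [556.1, 186.6, 102.5]
tcp_rot: [-3.141, 0.0, 1.203]
contact_force: [1.1, 0.5, -0.8]
opening: 0.148
grasp_force: 39.2
clock: 11.75
eef_pos: [556.2, 186.6, 101.8]
tcp_rot: [-3.141, 0.0, 1.203]
contact_force: [1.0, 0.5, -0.7]
opening: 0.143
grasp_force: 39.2
clock: 11.92
eef_pos: [556.2, 186.6, 101.0]
tcp_rot: [-3.141, 0.0, 1.203]
contact_force: [0.4, 1.0, -0.7]
opening: 0.146
grasp_force: 39.2
```

```bash
python3 -m inch '[[0,0,0,0,0,0.03,1],[0,0,0,0,0,0.03,1],[0,0,0,0,0,0,1]]'; python3 -m inch '[[0,0,0,0,0,0.03,1],[0,0,0,0,0,0.03,1],[0,0,0,0,0,0,1]]'; python3 -m inch '[[0,0,0,0,0,0.03,1],[0,0,0,0,0,0.03,1],[0,0,0,0,0,0,1]]';  python3 -m inch '[[0,0,0,0,0,0.03,1],[0,0,0,0,0,0,1]]'
```

```text
clock: 12.17
eef_pos: [556.2, 186.6, 99.5]
tcp_rot: [-3.141, 0.0, 1.203]
contact_force: [2.1, 1.2, -1.1]
opening: 0.143
grasp_force: 39.2
clock: 12.42
eef_pos: [556.2, 186.6, 98.0]
tcp_rot: [-3.141, 0.0, 1.203]
contact_force: [1.2, 0.6, -1.7]
opening: 0.143
grasp_force: 39.2
clock: 12.67
eef_pos: [556.2, 186.6, 96.5]
tcp_rot: [-3.141, 0.0, 1.203]
contact_force: [1.7, 1.2, -0.9]
opening: 0.145
grasp_force: 39.2
clock: 12.83
eef_pos: [556.2, 186.6, 95.8]
tcp_rot: [-3.142, 0.0, 1.203]
contact_force: [1.0, 1.2, -1.6]
opening: 0.141
grasp_force: 39.2
```

```bash
python3 -m inch '[[0,0,0,0,0,0.03,1],[0,0,0,0,0,0,1]]'; python3 -m inch '[[0,0,0,0,0,0.03,1],[0,0,0,0,0,0,1]]'; python3 -m inch '[[0,0,0,0,0,0.02,1],[0,0,0,0,0,0,1]]'; python3 -m inch '[[0,0,0,0,0,0.02,1],[0,0,0,0,0,0,1]]'
```

```text
clock: 13.0
eef_pos: [556.2, 186.6, 95.1]
tcp_rot: [-3.142, 0.0, 1.203]
contact_force: [0.8, 1.7, 0.0]
opening: 0.141
grasp_force: 39.2
clock: 13.17
eef_pos: [556.2, 186.6, 94.3]
tcp_rot: [-3.142, 0.0, 1.203]
contact_force: [1.0, 0.7, -1.7]
opening: 0.145
grasp_force: 39.2
clock: 13.33
eef_pos: [556.4, 186.8, 94.2]
tcp_rot: [3.141, -0.0, 1.203]
contact_force: [0.2, 1.6, 2.1]
opening: 0.144
grasp_force: 39.7
clock: 13.5
eef_pos: [556.6, 186.9, 94.2]
tcp_rot: [3.141, -0.001, 1.203]
contact_force: [-1.0, 1.0, 7.5]
opening: 0.142
grasp_force: 40.2
```

Contact builds at z=94.2 on a flat stop, 8 mm below where the dog's top was seen, so the rotor is home. I ease off and turn gently.

```bash
python3 -m inch '[[0,0,0,0,0,-0.025,1],[0,0,0.003,0,0,0,1],[0,0,0.006,0,0,0,1],[0,0,0.01,0,0,0,1],[0,0,0.01,0,0,0,1],[0,0,0.01,0,0,0,1]]' 60; python3 -c "
from h import *
s=r.sense();print(s['wrist_torque'])"; python3 -m inch '[[0,0,0.015,0,0,0,1],[0,0,0.015,0,0,0,1],[0,0,0.015,0,0,0,1],[0,0,0.015,0,0,0,1]]'; python3 -c "
from h import *
s=r.sense();print(s['wrist_torque'])"
```

```text
clock: 14.0
eef_pos: [556.4, 186.7, 94.2]
tcp_rot: [3.141, -0.0, 1.078]
contact_force: [0.7, 1.2, 4.8]
opening: 0.132
grasp_force: 59.2
[ 0.23828031 -0.05520711  0.1219795 ]
clock: 14.33
eef_pos: [556.4, 186.6, 94.2]
tcp_rot: [3.141, -0.0, 0.889]
contact_force: [-0.1, 0.1, 2.9]
opening: 0.129
grasp_force: 59.2
[ 0.14683873 -0.08934504  0.06765125]
```

```bash
python3 -m inch '[[0,0,0.018,0,0,0,1],[0,0,0.018,0,0,0,1],[0,0,0.018,0,0,0,1],[0,0,0.018,0,0,0,1],[0,0,0.018,0,0,0,1],[0,0,0.018,0,0,0,1]]'; python3 -m inch '[[0,0,0.018,0,0,0,1],[0,0,0.018,0,0,0,1],[0,0,0.018,0,0,0,1],[0,0,0.018,0,0,0,1],[0,0,0.01,0,0,0,1],[0,0,0,0,0,0,1],[0,0,0,0,0,0,1]]'
cat > m.py <<'E'
from h import *
import sys
f=grab('wrist',sys.argv[1]);P=cloud(f);px=f['pixels'].astype(int)
s=r.sense();print(s['eef_pos'],s['tcp_rot'],s['contact_force'],s['wrist_torque'])
R=px[...,0];B=px[...,2];d=np.hypot(P[...,0]-556,P[...,1]-186.5)
b=(B>R+40)&(d<30)&(P[...,2]>85);q=P[b];t=np.percentile(q[:,2],98);q=q[q[:,2]>t-3];rc=cv2.minAreaRect(q[:,:2].astype(np.float32));print('bar',t,len(q),rc,np.radians(rc[2]))
n=(R>px[...,1]+60)&(d<40)&(abs(P[...,2]-62)<4);q=P[n];hi=q[q[:,0]>556];lo=q[q[:,0]<556]
print(hi.mean(0) if len(hi) else 0,lo.mean(0) if len(lo) else 0)
if len(hi) and len(lo): h=hi.mean(0)-lo.mean(0);print('marks',np.arctan2(h[1],h[0]))
E
python3 m.py w4.png
```

```text
clock: 14.83
eef_pos: [556.4, 186.5, 94.2]
tcp_rot: [3.141, -0.0, 0.549]
contact_force: [0.2, -0.5, 4.6]
opening: 0.133
grasp_force: 59.2
clock: 15.42
eef_pos: [556.4, 186.4, 94.1]
tcp_rot: [3.141, -0.0, 0.296]
contact_force: [0.8, -0.6, 3.8]
opening: 0.131
grasp_force: 59.2
[556.40592108 186.50545385  94.14770588] [ 3.14136724e+00 -1.92959095e-04  2.95699286e-01] [ 1.40367615 -0.72231094  4.52054167] [-0.19039824 -0.20064347  0.00818109]
bar 103.3405594658869 1741 ((556.322265625, 186.25949096679688), (39.16766357421875, 12.918564796447754), 16.526153564453125) 0.28843579238990397
[586.52727873 189.48564543  62.51424985] 0
```

```bash
python3 -m inch '[[0,0,0.015,0,0,0,1],[0,0,0.018,0,0,0,1],[0,0,0.016,0,0,0,1],[0,0,0.01,0,0,0,1],[0,0,0,0,0,0,1],[0,0,0,0,0,0,1]]'; python3 m.py w5.png
```

```text
clock: 15.97
eef_pos: [556.3, 186.5, 94.1]
tcp_rot: [3.141, -0.0, 0.111]
contact_force: [1.3, -0.9, 4.4]
opening: 0.134
grasp_force: 59.2
[556.35044269 186.48744318  94.09942965] [ 3.14143194e+00 -1.28274383e-04  1.11064607e-01] [ 1.82766973 -1.28547715  4.30137141] [-0.26743403 -0.20797981  0.00092392]
bar 103.21951569744645 1757 ((556.3719482421875, 186.28475952148438), (39.67659378051758, 12.885063171386719), 6.302765369415283) 0.11000400767697341
[586.40608924 189.37174101  62.75657395] 0
```

View pics/w5.png

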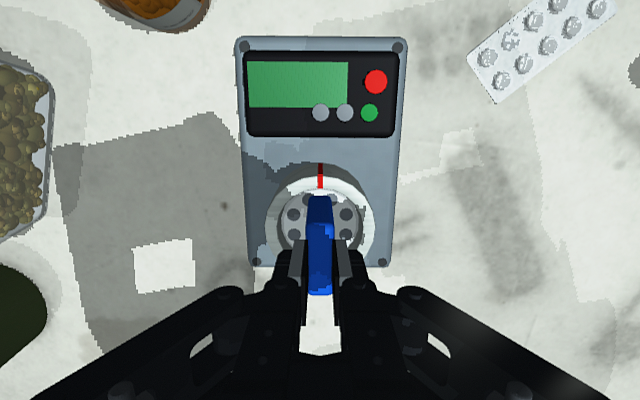

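The bar (320,240) lines up with the red mark (320,180), within about 0.007 rad. I nudge it slightly, open, retreat and check.

```bash
python3 -m inch '[[0,0,0.002,0,0,-0.01,1],[0,0,0,0,0,0,1],[0,0,0,0,0,0,0.8],[0,0,0,0,0,0,0.6],[0,0,0,0,0,0,0.4],[0,0,0,0,0,0,0.3],[0,0,0,0,0,0,0.3],[0,0,0,0,0,0,0.3]]'; python3 -m inch '[[0,0,0,0,0,-0.2,0.3],[0,0,0,0,0,-0.6,0.3],[0,0,0,0,0,-1,0.3],[0,0,0,0,0,-1,0.3],[0,0,0,0,0,-1,0.3],[0,0,0,-1,0,-0.5,0.3],[0,0,0,-1,0,0,0.3],[0,0,0,0,0,0,0.3]]'; python3 m.py w6.png
```

```text
clock: 16.68
eef_pos: [556.2, 186.6, 94.2]
tcp_rot: [-3.142, 0.0, 0.103]
contact_force: [0.4, 0.1, 0.2]
opening: 0.7
grasp_force: 0.0
clock: 17.35
eef_pos: [503.1, 180.9, 202.8]
tcp_rot: [3.142, 0.002, 0.103]
contact_force: [-0.1, 0.1, -0.6]
opening: 0.7
grasp_force: 0.0
[504.88387276 181.23325464 202.59896095] [-3.14150689e+00  7.23867375e-05  1.03712131e-01] [0.22805868 0.09608177 0.90496553] [-0.00398019 -0.05590112 -0.0397715 ]
bar 103.37218026097146 835 ((557.0203857421875, 186.36854553222656), (40.42044448852539, 13.520671844482422), 7.126955032348633) 0.12438883095606262
[586.11685727 189.35876016  62.6246839 ] [526.17983853 183.0982077   62.74093869]
marks 0.1040747838495204
```

View pics/w6.png

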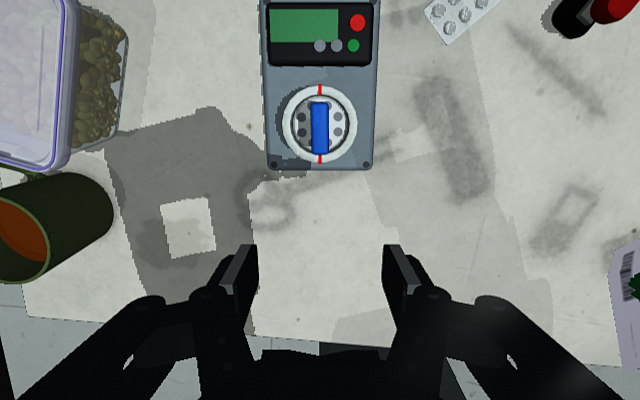

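The picture shows the bar (320,127) between the two red marks at (320,90) and (320,158). One numeric check of angle and seating depth remains.

Run:
```python
from h import *
f=load('wrist');P=cloud(f);px=f['pixels'].astype(int);R=px[...,0];B=px[...,2];d=np.hypot(P[...,0]-556,P[...,1]-186.5);z=P[...,2]
b=(B>R+40)&(d<30)&(z>98);q=P[b];c=q[:,:2]-q[:,:2].mean(0);w,V=np.linalg.eigh(c.T@c);print('bar',np.arctan(V[1,1]/V[0,1]),np.median(q[:,2]))
print('rim',np.median(z[(d>28)&(d<32)]),'flange',np.median(z[(d>15)&(d<23)&(z<75)&(abs(R-B)<30)&(R>150)]))
```

```text
bar 0.11785028878851354 101.81260758187142
rim 62.13327330116152 flange 53.10322517534806
```

Run:
```python
from h import *
f=load('wrist');P=cloud(f);px=f['pixels'].astype(int);R=px[...,0];B=px[...,2];z=P[...,2]
b=(B>R+40);b[:, :290]=0;b[:,350:]=0;b[:95]=0;b[160:]=0
for v in range(100,158,4):
    x=np.nonzero(b[v])[0]; 
    if len(x): print(v,x.min(),x.max(),z[v,x].round()[[0,-1]])
m=(R>px[...,1]+60);m[:,:300]=0;m[:,340:]=0
for a,e in((80,100),(150,168)):
    y,x=np.nonzero(m[a:e]);print(x.mean(),y.mean()+a)
```

```text
104 311 327 [100. 100.]
108 311 328 [101.  99.]
112 311 328 [101. 100.]
116 311 328 [101. 100.]
120 311 328 [100.  99.]
124 311 328 [100. 100.]
128 311 328 [100. 101.]
132 311 328 [ 99. 101.]
136 311 328 [100.  99.]
140 311 328 [100. 100.]
144 311 328 [100. 100.]
148 312 328 [102. 100.]
152 312 328 [101.  60.]
319.4651162790698 88.88372093023256
319.5 159.0
```

```bash
python3 -c "
from rig import r
print(r.sign_off())"
```

```text
the job is handed in; nothing more can be done
None
```

The rotor is fully home on the dog (flange 9 mm below the rim), its blue bar is within about 0.01 rad of the red marks by the closest check, the gripper is clear, and the job is handed in; I pre-aligned the slot to the dog by camera, so it went straight down without searching by feel.

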